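# Pack the printing blocks head to tail in the sloping display tray

### The arm

A 6-joint arm with a two-finger parallel gripper is mounted at the origin on the work surface. World frame = base frame: x ahead of the robot, y to its left, z up, the work surface at z = 0. Lengths are in m, angles in rad, forces in N, time in s.
With the tool pointing down it reaches from about 0.3 to 0.75 m from the base axis. Payload 8.5 kg.
Tool frame: the origin (TCP) lies on the centre line of the jaws, within the pads' length; the fingertips stand 19 mm ahead of it and the grasp point (between the pads) is the TCP (ctrl.tips_ahead is the distance from the TCP to the fingertips, in m); x points along the fingers, y is the direction in which the jaws open and shut, and the axes are right-handed (so a half turn about x gives the same grasp; the last joint's range is limited). The gripper opens to 85 mm and grips with 20 to 120 N. Pads are 22 mm wide; open, the fingers measure 114 mm over their backs; the gripper's body (76 mm by 85 mm) begins 54 mm behind the grasp point. The pads swing forward as they close: fully open they stand 13 mm farther back than shut.
Start: joints at [1.027, 0.381, 1.297, -0, 1.464, -0.215], TCP at [0.178, 0.521, 0.25] pointing down, gripper open.
Joint ranges: [-3.11, 3.11], [-0.89, 2.33], [0.22, 2.48], [-1.42, 4.56], [0.17, 2.85], [-2.88, 2.88]. Speed limits (rad/s): [2.39, 2.39, 3.14, 3.14, 3.14, 3.14].

### API

Orientations are given as a unit quaternion [w, x, y, z].
In Python, from station import state, vision, ctrl gives the robot as it stands. The module is installed in compiled form; this text tells all that it offers.
- The arm moves only by the shell command python3 -m jog 'ROWS' [FORCE]. ROWS is JSON, a list of rows, each a list of 7 numbers: the turn, a rotation vector about the tool's x, y, z in rad, then the shift along the tool's x, y, z in cm, then the gripper's target within -1 to 1 (fully open at 1, half-way at 0, shut at -1). In form: [[rx, ry, rz, dx, dy, dz, gripper], ...]. A call has 1 to 20 rows; each row is the pose to reach, as a shift and turn from the pose measured when the call began, along the tool's axes at that moment; what a row does not reach only later rows make up. A row lasts 1/10 s, in which the tool goes at most 50 mm and 8.59 degrees, less where a joint would pass 70% of its speed; a pose out of reach is approached as far as the arm can. A call with a gripper value outside its range is refused whole. The fingers move at their own pace and stop on an object; FORCE is the grip in N (left out, the last holds). Time passes only in rows, so rows that repeat a pose let the fingers close. It gives the time, the measured TCP pose, the force and the opening at its end, in the units of the state.
- state(): the state, without advancing time (a new reading comes with each control period).
- vision.get_image(name): name is "side" or "top"; returns (picture, depth): 384x512x3 uint8, blue, green, red; 384x512 float32, m along the optical axis (not along the pixel's ray), 0 where there is no reading.
- vision.camera_model(name): a dict with "K" (3x3 intrinsics, pixels), "rvec" (rotation vector, rad) and "tvec" (3), from world to camera coordinates, as OpenCV has them. Camera axes: x right, y down, z forward; pixel columns grow to the right and rows downward; lengths in m; the calibration is good to about 2 mm. A picture is of the moment at which its call begins. camera_model takes no time and is no camera call.
- ctrl.job_done(): hands the job in, once; it reports no verdict.
The state is a dict: "t": time; "joint_pos": joint angles; "dq": joint speeds; "effort": joint torques, N m; "eef_pos": TCP position; "tool_rot": TCP orientation; "ft_force": force on the tool from outside, world axes, zero at the start; "torque": the same for the moment, N m; "gripper_width": opening from 0.0 (shut) to 1.0 (fully open).
Only numpy, scipy, OpenCV 4.12 (cv2) and the standard library are available. Lean on these libraries where they do the work, as an engineer would, in place of code of your own. Each camera call takes 0.05 s, during which the arm holds its last target.

### The job

Put the three wedge-shaped printing blocks from the counter back into the sloping display tray beside the one already there, alternately head to tail, so that all four fill the tray and each lies flat on its floor, handle outwards. Lift them by the handles and lay each down on the slope rather than dropping it; do not disturb the jar, the box or the bowl.

Things in the scene. Friction and masses are not known exactly. Their poses are not given: they have to be found in the camera images.
- block0: wedge-shaped wooden printing block in the tray, at its -y end, wide end up-slope. 96 mm long, 30 thick. Origin: middle of the underside; z up; x along the length, to the wide end. Straight long side at y=-24; slanting side from y=+10 at the narrow end (x=-48, 34 wide) to y=+38 at the wide end (x=+48, 62 wide). On top, over the origin, a grip bar along x: 60 long, 14 wide, z 30 to 56.
- block1: wedge-shaped wooden printing block, lying flat on the counter. 96 mm long, 30 thick. Origin: middle of the underside; z up; x along the length, to the wide end. Straight long side at y=-24; slanting side from y=+10 at the narrow end (x=-48, 34 wide) to y=+38 at the wide end (x=+48, 62 wide). On top, over the origin, a grip bar along x: 60 long, 14 wide, z 30 to 56.
- block2: wedge-shaped wooden printing block, lying flat on the counter. 96 mm long, 30 thick. Origin: middle of the underside; z up; x along the length, to the wide end. Straight long side at y=-24; slanting side from y=+10 at the narrow end (x=-48, 34 wide) to y=+38 at the wide end (x=+48, 62 wide). On top, over the origin, a grip bar along x: 60 long, 14 wide, z 30 to 56.
- block3: wedge-shaped wooden printing block, lying flat on the counter. 96 mm long, 30 thick. Origin: middle of the underside; z up; x along the length, to the wide end. Straight long side at y=-24; slanting side from y=+10 at the narrow end (x=-48, 34 wide) to y=+38 at the wide end (x=+48, 62 wide). On top, over the origin, a grip bar along x: 60 long, 14 wide, z 30 to 56.
- tray: shallow tray, inside 101 (x) by 199 mm (y), fixed on a stand; its floor slopes 28 degrees. Origin: centre of the inner floor, 42 mm above the counter; z square to the floor, x up the slope, y level, to the robot's left. Walls 7 thick, 12 high on all sides. It just takes four blocks in a row along y, 48 apart, lengths along x (play about 7 in y, 5 in x); let go, a block may slide down to the lower wall.
- jar: bystander: upright glass ink jar with black lid, 52 mm across, 70 mm high, origin at the centre of its underside
- giftbox: bystander: flat cardboard box 80 x 100 x 30 mm high, origin at the centre of its underside
- bowl: bystander: white bowl, 80 mm across the rim, 40 mm high, origin at the centre of its underside
There are look-alikes about, which are no part of the job. What is shaped like the block2 but turquoise is not meant.

How it is judged:
At the end, for the whole second after the job is handed in: All four blocks lie released and at rest in the tray, packed so that each is flat: origin within 6 mm of the tray centre in x, 85 mm in y, -3 to +4 mm from the floor; square to the floor within 0.06 rad and along the tray x within 0.08 rad, either way round (x of block0 in the frame of tray between -0.006 and 0.006 m and y of block0 in the frame of tray between -0.085 and 0.085 m and z of block0 in the frame of tray between -0.003 and 0.004 m and angle between the z axis of each of block0, block1, block2, block3 and the z axis of tray, either way round below 0.06 rad and angle between the x axis of each of block0, block1, block2, block3 and the x axis of tray, either way round below 0.08 rad and linear speed of each of block0, block1, block2, block3 below 0.02 m/s and x of block1 in the frame of tray between -0.006 and 0.006 m and y of block1 in the frame of tray between -0.085 and 0.085 m and z of block1 in the frame of tray between -0.003 and 0.004 m and x of block2 in the frame of tray between -0.006 and 0.006 m and y of block2 in the frame of tray between -0.085 and 0.085 m and z of block2 in the frame of tray between -0.003 and 0.004 m and x of block3 in the frame of tray between -0.006 and 0.006 m and y of block3 in the frame of tray between -0.085 and 0.085 m and z of block3 in the frame of tray between -0.003 and 0.004 m); the robot touches nothing.
It fails at once if the jar, the box or the bowl is moved more than 20 mm (distance of any of jar, giftbox, bowl from where it was at the start of the episode above 0.02 m).
It fails at once if a block is dropped (moves faster than 0.6 m/s while no finger touches it) ((linear speed of block0 above 0.6 m/s and contact force between the fingers and block0 below 0.05 N) or (linear speed of block1 above 0.6 m/s and contact force between the fingers and block1 below 0.05 N) or (linear speed of block2 above 0.6 m/s and contact force between the fingers and block2 below 0.05 N) or (linear speed of block3 above 0.6 m/s and contact force between the fingers and block3 below 0.05 N)).
It also fails if it takes over 64 s, if anything falls off the work surface, if the arm or the gripper's body presses on something with over 40 N, if the wrist force passes 120 N, or if a joint passes its speed limit or range.

## Working session

There is one attempt and no reset: what is moved stays moved. The work goes in short steps, Python scripts to look and compute and a shell command to move; the robot and the scene stay as the last step left them, time stands still between calls to the robot, and variables do not carry over. Pictures are saved under pics/ and viewed, and the job is handed in when it is done.

```bash
mkdir -p pics; ls; python3 - <<'E'
from station import state, vision, ctrl
import cv2
s=state(); print(s)
for n in ("side","top"):
    im,d=vision.get_image(n); cv2.imwrite(f"pics/{n}0.png",im); m=vision.camera_model(n); print(n,m)
    import numpy as np; np.save(f"pics/{n}0.npy",d); np.save(f"pics/{n}0im.npy",im)
E
```

```text
pics
{'t': 0.0, 'joint_pos': array([ 1.02668451e+00,  3.81216044e-01,  1.29825266e+00,  2.44208535e-05,
        1.46362886e+00, -2.15273419e-01]), 'dq': array([ 3.71947811e-04, -5.31382739e-05,  2.07954039e-03,  6.66306352e-04,
        1.76597309e-04, -3.61504073e-04]), 'effort': array([-1.70125055e-03, -4.48464417e+01, -2.31273079e+01, -2.33812070e-04,
        4.91895524e-03,  9.33358223e-06]), 'eef_pos': array([0.1774607 , 0.52030246, 0.24970374]), 'tool_rot': array([ 0.69736492,  0.1152487 ,  0.69777527, -0.11623068]), 'ft_force': array([-0.4167154 ,  0.13113017, -0.64980939]), 'torque': array([ 0.00897791, -0.01903894,  0.00337371]), 'gripper_width': 0.9986967600751514}
side {'K': array([[418.77297091,   0.        , 256.86816196],
       [  0.        , 418.77297091, 182.7184242 ],
       [  0.        ,   0.        ,   1.        ]]), 'rvec': array([ 2.34515048, -0.11977519,  0.05810548]), 'tvec': array([-0.52506472,  0.02652035,  1.22938264])}
top {'K': array([[420.47947303,   0.        , 254.88123784],
       [  0.        , 420.47947303, 188.27609223],
       [  0.        ,   0.        ,   1.        ]]), 'rvec': array([ 2.1060279 , -2.10298074,  0.23382297]), 'tvec': array([-0.08819278,  0.50638608,  1.32973067])}
```

View pics/top0.png

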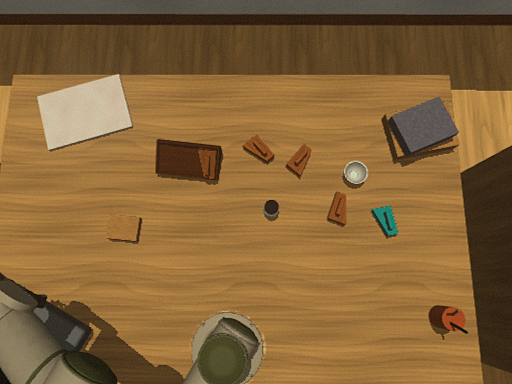

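View pics/side0.png

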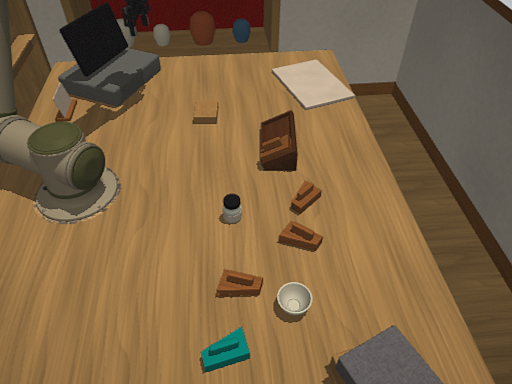

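The top view shows the tray at about (188,160) with one block at its right end. Three brown blocks lie at (258,149), (299,161) and (338,209). The bowl is at (355,173), the jar at (271,208), the box at (124,229), and the turquoise decoy at (385,221).

```bash
cat > h.py <<'E'
import numpy as np, cv2
from scipy.spatial.transform import Rotation as R
def cam(n):
    from station import vision
    m=vision.camera_model(n); return m["K"],R.from_rotvec(m["rvec"]).as_matrix(),m["tvec"]
def cloud(n,d):
    K,Rm,t=cam(n); h,w=d.shape; u,v=np.meshgrid(np.arange(w),np.arange(h))
    p=np.stack([(u-K[0,2])/K[0,0]*d,(v-K[1,2])/K[1,1]*d,d],-1)
    return (p-t)@Rm   # world, camera->world = R^T(p-t)
def ray(n,uv,z):
    K,Rm,t=cam(n); uv=np.atleast_2d(uv).astype(float)
    dr=np.c_[(uv[:,0]-K[0,2])/K[0,0],(uv[:,1]-K[1,2])/K[1,1],np.ones(len(uv))]@Rm
    o=-t@Rm; s=(z-o[2])/dr[:,2]; return o+s[:,None]*dr
def proj(n,P):
    K,Rm,t=cam(n); p=np.atleast_2d(P)@Rm.T+t; q=p@K.T; return q[:,:2]/q[:,2:]
E
python3 - <<'E'
from h import *
im=np.load("pics/top0im.npy");d=np.load("pics/top0.npy");P=cloud("top",d)
c=im[125:245,145:405]; cv2.imwrite("pics/topz.png",cv2.resize(c,None,fx=3,fy=3,interpolation=cv2.INTER_CUBIC))
imS=np.load("pics/side0im.npy"); cv2.imwrite("pics/sidez.png",cv2.resize(imS[95:325,190:350],None,fx=2.6,fy=2.6,interpolation=cv2.INTER_CUBIC))
for v,u in [(300,300),(100,250),(230,124)]: print(u,v,P[v,u])
z=P[...,2]; m=((z>0.012)&(z<0.3)&(d>0)).astype(np.uint8); m[:120]=0;m[260:]=0; m[:, :100]=0; m[:,410:]=0
n,l,st,ce=cv2.connectedComponentsWithStats(m)
for i in range(1,n):
    if st[i,4]>20:
        q=P[l==i]; print(st[i],q.mean(0).round(4),"zmax",q[:,2].max().round(4),np.percentile(q[:,2],[10,50,90]).round(4), im[l==i].mean(0).round())
E
```

```text
300 300 [ 0.14845143 -0.23395305  0.00196975]
250 100 [ 0.84558801 -0.0693914  -0.00089238]
124 230 [0.37158943 0.34341455 0.02705018]
[100 120  20  14  91] [0.7402 0.4286 0.0144] zmax 0.0197 [0.0122 0.0142 0.0172] [159. 187. 206.]
[120 120  12   8  35] [0.7501 0.3699 0.0139] zmax 0.0182 [0.0123 0.0138 0.0157] [158. 186. 204.]
[382 120  28  40 848] [ 0.6803 -0.5683  0.0677] zmax 0.1076 [0.0275 0.0675 0.1004] [47. 63. 79.]
[242 135  32  28 417] [ 0.6503 -0.0983  0.0334] zmax 0.0626 [0.0243 0.0298 0.0547] [ 29.  68. 121.]
[ 155  139   67   41 2221] [0.6077 0.141  0.0501] zmax 0.1083 [0.0236 0.0487 0.0799] [21. 44. 78.]
[286 144  25  33 399] [ 0.6111 -0.2367  0.0338] zmax 0.061 [0.0255 0.0298 0.0548] [ 30.  70. 125.]
[344 161  23  23 283] [ 0.5731 -0.4306  0.0278] zmax 0.0451 [0.0151 0.0285 0.0402] [118. 142. 148.]
[327 192  19  33 443] [ 0.4422 -0.3625  0.0335] zmax 0.061 [0.0247 0.0302 0.0542] [ 31.  70. 125.]
[263 200  16  18 220] [ 0.4388 -0.1379  0.0603] zmax 0.0771 [0.0354 0.068  0.0717] [39. 52. 63.]
[371 206  27  30 463] [ 0.4058 -0.5181  0.0338] zmax 0.0611 [0.0233 0.03   0.0551] [ 96. 111.  34.]
[106 214  35  28 767] [0.3794 0.3477 0.0289] zmax 0.0375 [0.025  0.0291 0.0331] [ 55. 111. 159.]
```

View pics/topz.png

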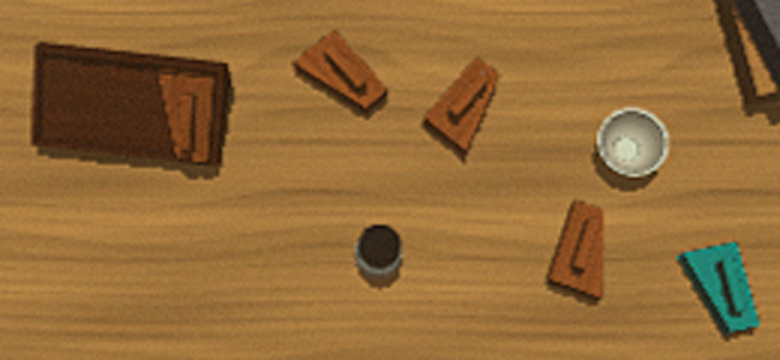

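View pics/sidez.png

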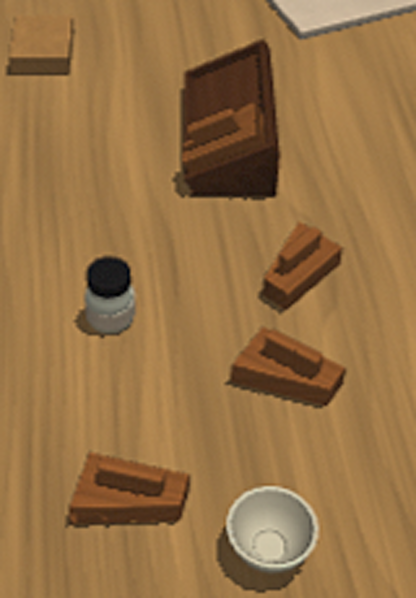

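```bash
python3 - <<'E'
from h import *
im=np.load("pics/top0im.npy");imS=np.load("pics/side0im.npy")
def crop(im,u0,v0,w,h,f,name):
    c=cv2.resize(im[v0:v0+h,u0:u0+w],None,fx=f,fy=f,interpolation=cv2.INTER_CUBIC)
    c=np.clip(c.astype(float)*1.6,0,255).astype(np.uint8)
    for k in range(0,w,10): cv2.putText(c,str(u0+k),(int((k+.5)*f),8),0,.3,(255,255,255)); cv2.line(c,(int((k+.5)*f),10),(int((k+.5)*f),14),(255,255,255))
    for k in range(0,h,10): cv2.putText(c,str(v0+k),(0,int((k+.5)*f)),0,.3,(255,255,255)); cv2.line(c,(20,int((k+.5)*f)),(26,int((k+.5)*f)),(255,255,255))
    cv2.imwrite(name,c)
crop(im,150,133,78,55,10,"pics/ztray.png")
crop(imS,255,105,50,70,8,"pics/ztrayS.png")
d=np.load("pics/top0.npy");P=cloud("top",d)
# floor: interior region clear of block
q=P[147:172,166:190].reshape(-1,3); q=q[(q[:,2]>0)]
A=np.c_[q[:,:2],np.ones(len(q))]; c,r,_,_=np.linalg.lstsq(A,q[:,2],rcond=None)
print(c,np.degrees(np.arctan(np.hypot(*c[:2]))),"yaw",np.degrees(np.arctan2(c[1],c[0])),len(q),(A@c-q[:,2]).std())
E
```

```text
[-0.72504756 -0.78026279  0.62115539] 46.806419550257544 yaw -132.89931550746476 600 0.04764294992515994
```

View pics/ztray.png

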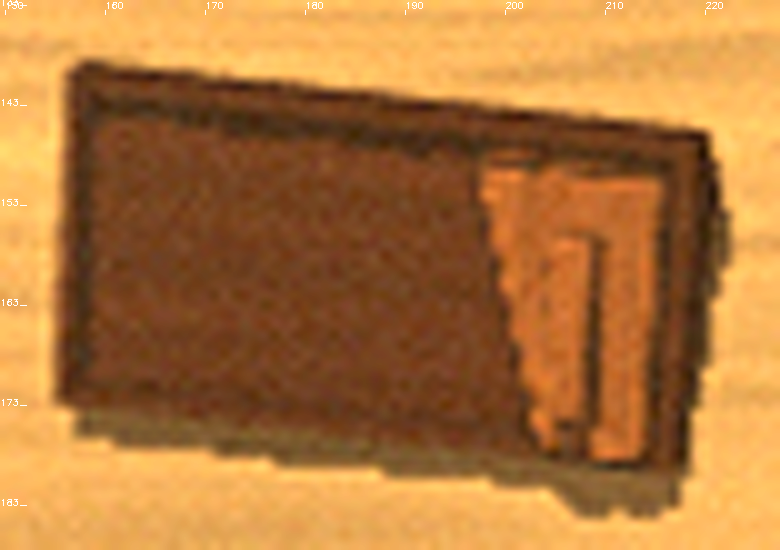

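View pics/ztrayS.png

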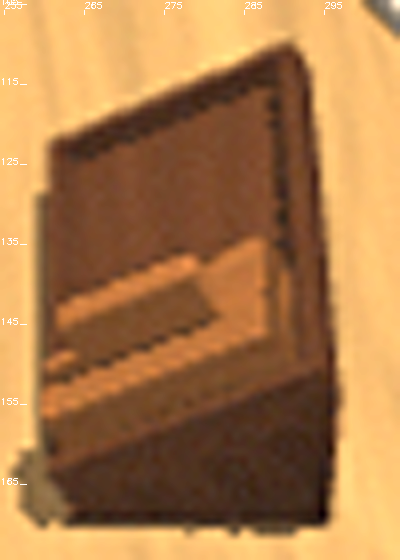

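```bash
cat >> h.py <<'E'
TILT=np.radians(28)
def trayR(yaw): return (R.from_euler('z',yaw)*R.from_euler('y',-TILT))
E
python3 - <<'E'
from h import *
from scipy.optimize import least_squares
d=np.load("pics/top0.npy");P=cloud("top",d)
m=np.zeros(d.shape,bool); m[149:171,162:194]=1; m&=(d>0)
q=P[m]; 
for _ in range(4):
    A=np.c_[q[:,:2],np.ones(len(q))]; c,*_=np.linalg.lstsq(A,q[:,2],rcond=None); r=A@c-q[:,2]; q=q[abs(r)<0.008]
print(c,"tilt",np.degrees(np.arctan(np.hypot(*c[:2]))),"yaw",np.degrees(np.arctan2(c[1],c[0])),len(q),r.std())
L=np.array([[57.5,106.5,12],[57.5,-106.5,12],[-57.5,106.5,12],[-57.5,-106.5,12]])/1000
T=np.array([[156.3,138.7],[220.7,145.5],[155.2,172.8],[218.3,179.5]]); S=np.array([[290.75,109.75],[295.5,150.1],[260.75,122],[260.1,163.25]])
def f(p,w):
    W=trayR(p[2]).apply(L)+[p[0],p[1],0.042]
    o=[]
    if 't' in w:o.append(proj("top",W)-T)
    if 's' in w:o.append(proj("side",W)-S)
    return np.concatenate(o).ravel()
for w in ('t','s','ts'):
    r=least_squares(f,[.6,.14,-.1],args=(w,)); print(w,r.x, np.degrees(r.x[2])); print(r.fun.reshape(-1,2).round(1).tolist())
x,y,_=r.x; print("plane z at centre",c@[x,y,1])
E
```

```text
[ 0.5223035  -0.06880508 -0.26745388] tilt 27.78097855614205 yaw -7.504584448394444 687 0.003187776650836095
t [ 0.61227862  0.13807921 -0.10636707] -6.094384002641327
[[0.5, 0.4], [-0.4, 0.2], [0.4, -0.2], [-0.5, -0.3]]
s [ 0.61139909  0.14196574 -0.10954497] -6.2764643906936675
[[0.4, -0.6], [-0.6, 0.2], [-0.2, 0.0], [0.5, 0.3]]
ts [ 0.6116701   0.13930151 -0.1084102 ] -6.211446648311354
[[0.1, 0.5], [-0.8, 0.4], [0.0, -0.1], [-0.9, -0.1], [0.5, -0.2], [-0.3, 0.8], [-0.1, 0.5], [0.7, 0.9]]
plane z at centre 0.04243890142286716
```

```bash
python3 - <<'E'
from h import *
im=np.load("pics/top0im.npy")
tx,ty,yw=.6119,.1388,-.1075
RT=trayR(yw); o=np.array([tx,ty,.042])
K,Rm,t=cam("top"); C=-t@Rm
for u,v in [(197.3,149),(215.8,150.5),(214,178.7),(203.5,177.5)]:
    dr=np.array([(u-K[0,2])/K[0,0],(v-K[1,2])/K[1,1],1])@Rm
    a=RT.inv().apply(C-o); b=RT.inv().apply(dr); s=(.03-a[2])/b[2]; print(((a+s*b)*1000).round(1))
cs=[]
for (u0,v0) in [(238,130),(281,140),(322,188)]:
    c=cv2.resize(im[v0:v0+40,u0:u0+40],None,fx=9,fy=9,interpolation=cv2.INTER_CUBIC); c=np.clip(c*1.6,0,255).astype(np.uint8)
    for k in range(0,40,5):
        p=int((k+.5)*9); cv2.line(c,(p,0),(p,6 if k%10 else 12),(255,255,255)); cv2.line(c,(0,p),(6 if k%10 else 12,p),(255,255,255))
    cs.append(c)
cs.append(np.zeros_like(c)); 
for i in range(2): cv2.imwrite(f"pics/zb{i}.png",np.hstack(cs[2*i:2*i+2]))
E
```

```text
[ 42.3 -34.5  30. ]
[ 43.8 -95.7  30. ]
[-52.  -96.5  30. ]
[-51.7 -61.1  30. ]
```

View pics/zb0.png

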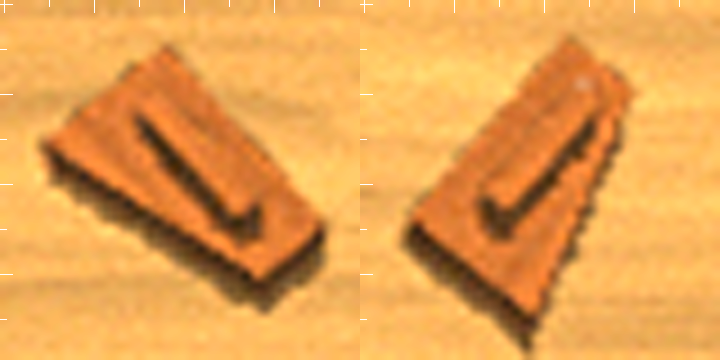

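View pics/zb1.png

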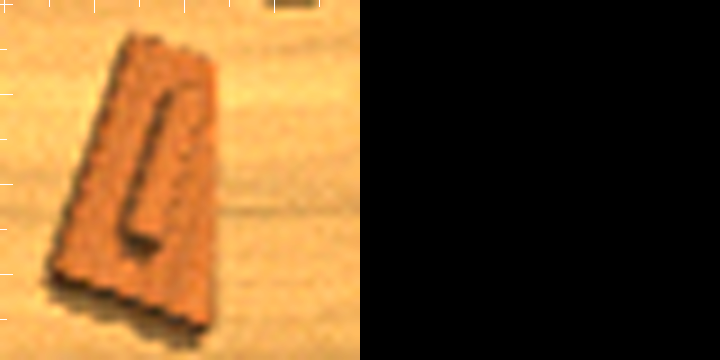

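```bash
python3 - <<'E'
from h import *
d=np.load("pics/top0.npy");P=cloud("top",d);im=np.load("pics/top0im.npy")
L=np.array([[48,-24],[48,38],[-48,10],[-48,-24]])/1000
B={"A":((238,130),[(168,43),(45,148),(260,280),(325,228)]),"B":((281,140),[(52,215),(175,318),(273,95),(210,37)]),"C":((322,188),[(52,270),(208,328),(214,62),(127,33)])}
for k,(o,c) in B.items():
    uv=np.array(c)/9-.5+o; W=ray("top",uv,.03)[:,:2]
    a=L-L.mean(0); b=W-W.mean(0); th=np.arctan2((a[:,0]*b[:,1]-a[:,1]*b[:,0]).sum(),(a*b).sum())
    M=np.array([[np.cos(th),-np.sin(th)],[np.sin(th),np.cos(th)]]); p=W.mean(0)-M@L.mean(0)
    print(k,p.round(4),"yaw",round(th,3),np.degrees(th).round(1),"res mm",((W-p)@M-L).__mul__(1000).round(1).tolist())
    s=np.s_[o[1]:o[1]+40,o[0]:o[0]+40]; q=P[s].reshape(-1,3); m=(q[:,2]>.047)&(q[:,2]<.07)&(q[:,0]>.2); q=q[m][:,:2]; cc=np.median(q,0)
    q=q[np.linalg.norm(q-cc,axis=1)<.045]; (lo,hi)=np.percentile((q-p)@M*1000,[3,97],axis=0); print("  handle local mean",((q.mean(0)-p)@M*1000).round(1),lo.round(1),hi.round(1),len(q), "axis",np.degrees(np.arctan2(*np.linalg.svd(q-q.mean(0))[2][0][::-1])).round(1))
for n,u,v in [("bowl",355,173),("jar",271,208)]: print(n,ray("top",[(u,v)],.05))
from station import ctrl; print(ctrl.tips_ahead)
E
```

```text
A [ 0.6511 -0.1036] yaw 0.703 40.3 res mm [[0.0, -1.1], [-2.0, 0.2], [1.1, -0.4], [0.8, 1.3]]
  handle local mean [0.2 1.6] [-27.1  -6.4] [27.8  8.1] 77 axis -138.1
B [ 0.619  -0.2423] yaw 2.426 139.0 res mm [[-1.7, 0.6], [-1.4, -0.6], [2.6, -0.6], [0.5, 0.5]]
  handle local mean [ 2.1 -0.6] [-26.4  -7.3] [28.9  6. ] 73 axis 139.9
C [ 0.4502 -0.3648] yaw 2.796 160.2 res mm [[-0.9, 0.9], [0.1, -0.8], [0.1, -0.2], [0.6, 0.1]]
  handle local mean [1.6 0.2] [-27.1  -5.8] [28.7  6.7] 81 axis 159.0
bowl [[ 0.56069198 -0.42167223  0.05      ]]
jar [[ 0.44174961 -0.14037255  0.05      ]]
0.019
```

```bash
cat >> h.py <<'E'
TO=np.array([.6119,.1388,.042]); TY=-.1075
BL={"A":(.651,-.1035,np.radians(41)),"B":(.6195,-.2425,np.radians(139.3)),"C":(.4505,-.3648,np.radians(159.8))}
def pose(Rb,p,h):
    """tool pose gripping block with rotation Rb, origin p, TCP h above underside; picks half turn by current"""
    from station import state
    s=state(); w,x,y,z=s["tool_rot"]; T0=R.from_quat([x,y,z,w]); M=Rb.as_matrix(); best=None
    for sg in (1,-1):
        X=-M[:,2];Y=sg*M[:,1]; T=R.from_matrix(np.c_[X,Y,np.cross(X,Y)])
        rv=(T0.inv()*T).as_rotvec()
        if best is None or np.linalg.norm(rv)<np.linalg.norm(best[0]): best=(rv,)
    tcp=np.asarray(p)+M[:,2]*h
    return best[0].round(3).tolist(),(T0.inv().apply(tcp-s["eef_pos"])*100).round(2).tolist(),tcp.round(4).tolist()
def counter(k,h): x,y,a=BL[k]; return pose(R.from_euler('z',a),[x,y,0],h)
def slot(x,y,flip,h):
    Rt=trayR(TY); return pose(Rt*R.from_euler('z',np.pi*flip),TO+Rt.apply([x,y,0]),h)
def st():
    from station import state
    s=state(); print("t",s["t"],"eef",s["eef_pos"].round(4),"q",s["joint_pos"].round(2),"F",s["ft_force"].round(1),"w",round(s["gripper_width"],3))
E
python3 -c "
from h import *
st()
for k in 'ABC': print(k,counter(k,.17))
"
```

```text
t 0.1 eef [0.1775 0.5203 0.2498] q [ 1.03  0.38  1.3  -0.    1.46 -0.22] F [-0.4 -0.2  0.5] w 1.002
A ([-1.044, -0.001, 0.001], [8.02, -43.74, 64.96], [0.651, -0.1035, 0.17])
B ([0.382, 0.0, 0.001], [8.04, -57.91, 66.47], [0.6195, -0.2425, 0.17])
C ([0.024, -0.0, 0.001], [8.06, -74.94, 54.42], [0.4505, -0.3648, 0.17])
```

```bash
python3 -m jog '[[0.382,0,0,8.04,-57.9,66.5,0],[0.382,0,0,8.04,-57.9,66.5,0],[0.382,0,0,8.04,-57.9,66.5,0],[0.382,0,0,8.04,-57.9,66.5,0],[0.382,0,0,8.04,-57.9,66.5,0],[0.382,0,0,8.04,-57.9,66.5,0],[0.382,0,0,8.04,-57.9,66.5,0],[0.382,0,0,8.04,-57.9,66.5,0],[0.382,0,0,8.04,-57.9,66.5,0],[0.382,0,0,8.04,-57.9,66.5,0],[0.382,0,0,8.04,-57.9,66.5,0],[0.382,0,0,8.04,-57.9,66.5,0],[0.382,0,0,8.04,-57.9,66.5,0],[0.382,0,0,8.04,-57.9,66.5,0],[0.382,0,0,8.04,-57.9,66.5,0],[0.382,0,0,8.04,-57.9,66.5,0],[0.382,0,0,8.04,-57.9,66.5,0],[0.382,0,0,8.04,-57.9,66.5,0],[0.382,0,0,8.04,-57.9,66.5,0]]' 50; python3 -c "
from h import *
st(); print(counter('B',.17),counter('B',.052))"
```

```text
t: 2.0
eef_pos: [0.6205, -0.2463, 0.1677]
tool_rot: [0.662, 0.247, 0.663, -0.248]
ft_force: [0.0, 0.2, -0.4]
gripper_width: 0.498
t 2.0 eef [ 0.6205 -0.2463  0.1677] q [-0.55  0.65  1.06 -0.    1.43 -1.41] F [ 0.   0.2 -0.4] w 0.498
([-0.004, -0.001, 0.002], [-0.23, 0.22, -0.33], [0.6195, -0.2425, 0.17]) ([-0.004, -0.001, 0.002], [11.57, 0.25, -0.31], [0.6195, -0.2425, 0.052])
```

```bash
python3 -m jog '[[0,0,0,5,0.25,-0.3,0],[0,0,0,9,0.25,-0.3,0],[0,0,0,11.5,0.25,-0.3,0],[0,0,0,11.5,0.25,-0.3,0],[0,0,0,11.5,0.25,-0.3,0]]' 50; python3 -c "
from h import *
st(); print(counter('B',.052))
from station import vision
for n in ('top','side'):
  im,d=vision.get_image(n); print(im.shape)
  u,v=proj(n,[.62,-.24,.05])[0].astype(int); cv2.imwrite(f'pics/gB{n}.png',cv2.resize(im[v-40:v+40,u-40:u+40],None,fx=6,fy=6))
"
```

```text
t: 2.5
eef_pos: [0.6194, -0.242, 0.0526]
tool_rot: [0.662, 0.247, 0.663, -0.248]
ft_force: [-0.0, 0.4, 0.1]
gripper_width: 0.499
t 2.5 eef [ 0.6194 -0.242   0.0526] q [-0.55  0.76  1.2  -0.    1.18 -1.41] F [-0.   0.4  0.1] w 0.499
([-0.004, -0.002, 0.002], [0.06, -0.03, 0.04], [0.6195, -0.2425, 0.052])
(384, 512, 3)
(384, 512, 3)
```

View pics/gBside.png

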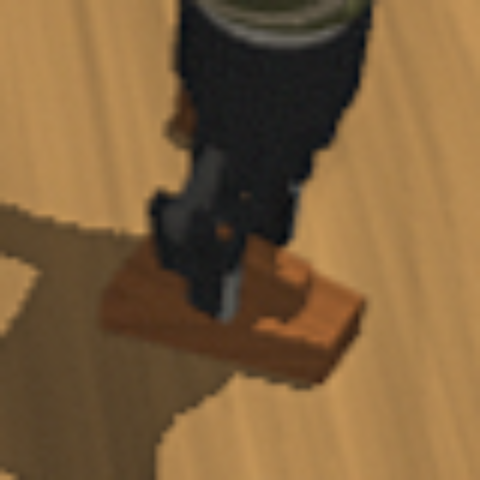

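The side view shows the fingers standing on either side of the handle, above the block top. Closing now.

```bash
python3 -m jog '[[0,0,0,0,0,0,-1],[0,0,0,0,0,0,-1],[0,0,0,0,0,0,-1],[0,0,0,0,0,0,-1],[0,0,0,0,0,0,-1],[0,0,0,0,0,0,-1]]' 60; python3 -m jog '[[0,0,0,-2,0,0,-1],[0,0,0,-5,0,0,-1],[0,0,0,-10,0,0,-1],[0,0,0,-15,0,0,-1]]'; python3 -c "
from h import *
st(); print(slot(-.003,-.0235,1,.052+.16),slot(-.003,-.0235,1,.052+.03))
"
```

```text
t: 3.2
eef_pos: [0.62, -0.2424, 0.0543]
tool_rot: [0.663, 0.246, 0.662, -0.248]
ft_force: [-0.6, 1.0, 6.1]
gripper_width: 0.148
t: 3.6
eef_pos: [0.6196, -0.2419, 0.2052]
tool_rot: [0.662, 0.247, 0.663, -0.248]
ft_force: [0.9, -0.2, -1.0]
gripper_width: 0.152
t 3.6 eef [ 0.6196 -0.2419  0.2052] q [-0.55  0.62  1.01 -0.    1.51 -1.41] F [ 0.9 -0.2 -1. ] w 0.152
([-0.594, -0.475, 0.15], [-2.26, 20.51, -32.57], [0.5078, 0.1264, 0.2278]) ([-0.594, -0.475, 0.15], [9.2, 24.01, -27.54], [0.5685, 0.1199, 0.113])
```

```bash
python3 -c "
from h import *
print(slot(-.003,-.0235,1,.0545+.10))"

```

```text
([-0.594, -0.475, 0.15], [2.81, 22.06, -30.34], [0.5346, 0.1235, 0.177])
```

```bash
python3 -m jog '[[-0.594,-0.475,0.15,2.8,22.06,-30.35,-1],[-0.594,-0.475,0.15,2.8,22.06,-30.35,-1],[-0.594,-0.475,0.15,2.8,22.06,-30.35,-1],[-0.594,-0.475,0.15,2.8,22.06,-30.35,-1],[-0.594,-0.475,0.15,2.8,22.06,-30.35,-1],[-0.594,-0.475,0.15,2.8,22.06,-30.35,-1],[-0.594,-0.475,0.15,2.8,22.06,-30.35,-1],[-0.594,-0.475,0.15,2.8,22.06,-30.35,-1],[-0.594,-0.475,0.15,2.8,22.06,-30.35,-1],[-0.594,-0.475,0.15,2.8,22.06,-30.35,-1],[-0.594,-0.475,0.15,2.8,22.06,-30.35,-1]]'; python3 -c "
from h import *
st(); print(slot(-.003,-.0235,1,.0545+.10))
from station import vision
c=[]
for n in ('top','side'):
  im,d=vision.get_image(n); np.save(f'pics/pB{n}.npy',im)
  u,v=proj(n,[.58,.14,.1])[0].astype(int); c.append(cv2.resize(im[v-35:v+35,u-35:u+35],None,fx=5.6,fy=5.6,interpolation=cv2.INTER_CUBIC))
cv2.imwrite('pics/pB.png',np.clip(np.hstack(c)*1.5,0,255))
"
```

```text
t: 4.7
eef_pos: [0.5349, 0.1228, 0.1771]
tool_rot: [0.856, 0.028, 0.514, -0.046]
ft_force: [-0.2, -0.6, -1.0]
gripper_width: 0.149
t 4.7 eef [0.5349 0.1228 0.1771] q [ 0.04  0.31  1.74 -0.12  0.61 -1.34] F [-0.2 -0.6 -1. ] w 0.149
([-0.001, -0.0, 0.0], [-0.01, 0.07, -0.03], [0.5346, 0.1235, 0.177])[ WARN:0@1.738] global loadsave.cpp:1063 imwrite_ Unsupported depth image for selected encoder is fallbacked to CV_8U.
```

View pics/pB.png

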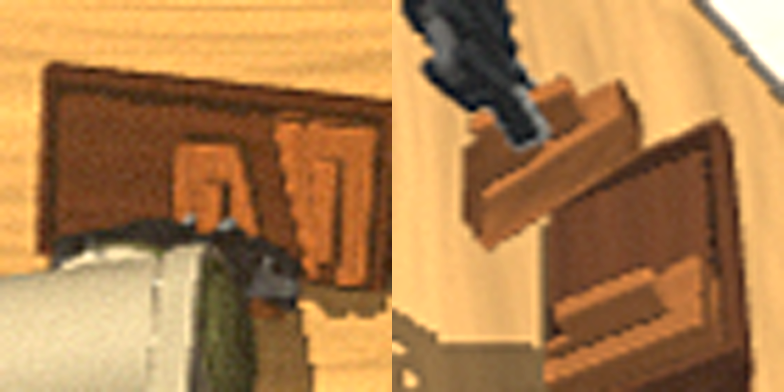

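```bash
cat >> h.py <<'E'
def ontray(n,uv,z):
    K,Rm,t=cam(n); C=-t@Rm; RT=trayR(TY); out=[]
    for u,v in np.atleast_2d(uv):
        dr=np.array([(u-K[0,2])/K[0,0],(v-K[1,2])/K[1,1],1])@Rm
        a=RT.inv().apply(C-TO); b=RT.inv().apply(dr); s=(z-a[2])/b[2]; out.append((a+s*b)*1000)
    return np.array(out).round(1)
def intray():
    from station import state
    s=state(); return (trayR(TY).inv().apply(s["eef_pos"]-TO)*1000).round(1)
E
python3 -c "
from h import *
print('tcp in tray',intray())
o=proj('top',[.58,.14,.1])[0].astype(int)-35
print('top',ontray('top',np.array([(174,142),(241,146)])/5.6-.5+o,.130))
print(ontray('top',np.array([(275,120),(377,127),(302,276),(362,285)])/5.6-.5+o,.030))
o=proj('side',[.58,.14,.1])[0].astype(int)-35
print('side: far/-y top, near -y top, near top +y?',ontray('side',np.array([(642-392,130),(490-392,210),(617-392,84)])/5.6-.5+o,.130))
print('b0 side far -y, far +y',ontray('side',np.array([(708-392,325),(704-392,258)])/5.6-.5+o,.030))
"
```

```text
tcp in tray [ -2.6 -24.4 154.4]
top [[ 43.9   1.9 130. ]
 [ 45.6 -35.  130. ]]
[[ 42.7 -35.5  30. ]
 [ 44.8 -95.7  30. ]
 [-49.7 -57.4  30. ]
 [-51.3 -93.6  30. ]]
side: far/-y top, near -y top, near top +y? [[ 56.2 -54.8 130. ]
 [-32.5 -68.1 130. ]
 [ 43.2  -3.9 130. ]]
b0 side far -y, far +y [[ 45.3 -98.5  30. ]
 [ 46.1 -41.6  30. ]]
```

```bash
python3 -m jog '[[0,0,0,4,0.1,0,-1],[0,0,0,7,0.1,0,-1],[0,0,0,8.5,0.1,0,-1],[0,0,0,9,0.1,0,-1],[0,0,0,9.3,0.1,0,-1],[0,0,0,9.6,0.1,0,-1]]'; python3 -c "
from h import *
st(); print(intray())
print(slot(-.003,-.0235,1,.0545))"

```

```text
t: 5.4
eef_pos: [0.58, 0.1184, 0.093]
tool_rot: [0.856, 0.028, 0.514, -0.047]
ft_force: [-0.4, -0.2, -0.7]
gripper_width: 0.151
t 5.4 eef [0.58   0.1184 0.093 ] q [ 0.03  0.5   1.73 -0.16  0.43 -1.31] F [-0.4 -0.2 -0.7] w 0.151
[ -2.1 -23.7  58.8]
([-0.002, 0.001, 0.001], [0.43, 0.02, -0.09], [0.5813, 0.1185, 0.0887])
```

```bash
python3 -m jog '[[0,0,0,0.2,0,-0.05,-1],[0,0,0,0.35,0,-0.05,-1],[0,0,0,0.5,0,-0.05,-1],[0,0,0,0.5,0,-0.05,-1]]'; python3 -c "
from h import *
st(); print(intray())"

```

```text
t: 5.8
eef_pos: [0.5819, 0.1183, 0.089]
tool_rot: [0.856, 0.028, 0.513, -0.047]
ft_force: [-2.7, 0.8, 3.6]
gripper_width: 0.15
t 5.8 eef [0.5819 0.1183 0.089 ] q [ 0.03  0.51  1.73 -0.16  0.42 -1.31] F [-2.7  0.8  3.6] w 0.15
[ -2.3 -23.6  54.4]
```

```bash
python3 -m jog '[[0,0,0,0,0,0,-0.4],[0,0,0,0,0,0,-0.4],[0,0,0,0,0,0,-0.4],[0,0,0,-2,0,0,-0.4],[0,0,0,-5,0,0,-0.4],[0,0,0,-10,0,0,0],[0,0,0,-14,0,0,0],[0,0,0,-14,0,0,0]]'; python3 -c "
from h import *
st(); print(intray())
print(counter('A',.2))
print(counter('A',.09))
"

```

```text
t: 6.6
eef_pos: [0.5162, 0.126, 0.2173]
tool_rot: [0.859, 0.028, 0.51, -0.046]
ft_force: [-0.0, 0.7, -0.4]
gripper_width: 0.5
t 6.6 eef [0.5162 0.126  0.2173] q [ 0.05  0.23  1.72 -0.12  0.7  -1.34] F [-0.   0.7 -0.4] w 0.5
[ -0.5 -23.  198.8]
([-0.807, 0.471, 0.204], [9.08, -21.36, 13.14], [0.651, -0.1035, 0.2])
([-0.807, 0.471, 0.204], [18.74, -21.38, 7.87], [0.651, -0.1035, 0.09])
```

```bash
python3 -m jog '[[-0.807,0.471,0.204,9.1,-21.35,13.1,0],[-0.807,0.471,0.204,9.1,-21.35,13.1,0],[-0.807,0.471,0.204,9.1,-21.35,13.1,0],[-0.807,0.471,0.204,9.1,-21.35,13.1,0],[-0.807,0.471,0.204,9.1,-21.35,13.1,0],[-0.807,0.471,0.204,9.1,-21.35,13.1,0],[-0.807,0.471,0.204,9.1,-21.35,13.1,0],[-0.807,0.471,0.204,9.1,-21.35,13.1,0],[-0.807,0.471,0.204,9.1,-21.35,13.1,0]]'; python3 -c "
from h import *
st()
print(counter('A',.0555))
from station import vision
c=[]
for n in ('top','side'):
  im,d=vision.get_image(n); np.save(f'pics/qB{n}.npy',im); np.save(f'pics/qB{n}d.npy',d)
  u,v=proj(n,[.6,.14,.05])[0].astype(int); c.append(cv2.resize(im[v-35:v+35,u-35:u+35],None,fx=5.6,fy=5.6,interpolation=cv2.INTER_CUBIC))
cv2.imwrite('pics/qB.png',np.clip(np.hstack(c)*1.5,0,255).astype(np.uint8))
"
```

```text
t: 7.5
eef_pos: [0.6507, -0.1028, 0.1984]
tool_rot: [0.663, -0.246, 0.662, 0.247]
ft_force: [-0.1, -0.5, 0.1]
gripper_width: 0.499
t 7.5 eef [ 0.6507 -0.1028  0.1984] q [-0.34  0.61  1.05  0.    1.48 -2.62] F [-0.1 -0.5  0.1] w 0.499
([-0.002, 0.001, -0.001], [14.29, -0.09, -0.04], [0.651, -0.1035, 0.0555])
```

View pics/qB.png

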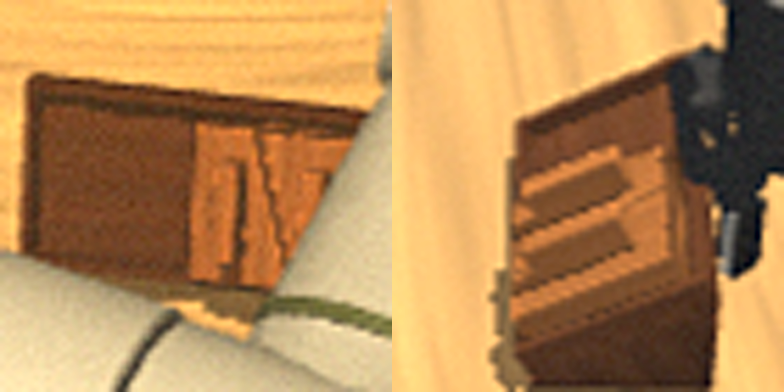

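The second block lies mated beside the first. Its straight edge runs at crop (192,122)–(190,283). Going down on block A.

```bash
python3 -m jog '[[0,0,0,5,-0.1,0,0],[0,0,0,10,-0.1,0,0],[0,0,0,13,-0.1,0,0],[0,0,0,14.25,-0.1,0,0],[0,0,0,14.25,-0.1,0,0],[0,0,0,14.25,-0.1,0,-1],[0,0,0,14.25,-0.1,0,-1],[0,0,0,14.25,-0.1,0,-1],[0,0,0,14.25,-0.1,0,-1],[0,0,0,14.25,-0.1,0,-1],[0,0,0,14.25,-0.1,0,-1]]' 60; python3 -c "
from h import *
st(); 
o=proj('top',[.6,.14,.05])[0].astype(int)-35
print(ontray('top',np.array([(193,122),(191,283)])/5.6-.5+o,.030))"
```

```text
t: 8.7
eef_pos: [0.6521, -0.1033, 0.0594]
tool_rot: [0.664, -0.248, 0.661, 0.246]
ft_force: [0.2, 0.3, 7.2]
gripper_width: 0.147
t 8.7 eef [ 0.6521 -0.1033  0.0594] q [-0.34  0.74  1.22  0.    1.18 -2.62] F [0.2 0.3 7.2] w 0.147
[[ 44.1   3.2  30. ]
 [-53.3  -0.8  30. ]]
```

```bash
python3 -m jog '[[0,0,0,-2,0,0,-1],[0,0,0,-5,0,0,-1],[0,0,0,-10,0,0,-1],[0,0,0,-14,0,0,-1]]'; python3 -c "
from h import *
st(); print(slot(-.0027,.025,0,.0595+.10))"

```

```text
t: 9.1
eef_pos: [0.6514, -0.1033, 0.2025]
tool_rot: [0.665, -0.248, 0.66, 0.246]
ft_force: [1.7, -0.9, -1.4]
gripper_width: 0.148
t 9.1 eef [ 0.6514 -0.1033  0.2025] q [-0.34  0.61  1.04  0.    1.48 -2.62] F [ 1.7 -0.9 -1.4] w 0.148
([0.806, -0.454, -0.198], [1.99, 28.25, 9.43], [0.5378, 0.1719, 0.1816])
```

```bash
python3 -m jog '[[0.806,-0.454,-0.198,2,28.4,9.45,-1],[0.806,-0.454,-0.198,2,28.4,9.45,-1],[0.806,-0.454,-0.198,2,28.4,9.45,-1],[0.806,-0.454,-0.198,2,28.4,9.45,-1],[0.806,-0.454,-0.198,2,28.4,9.45,-1],[0.806,-0.454,-0.198,2,28.4,9.45,-1],[0.806,-0.454,-0.198,2,28.4,9.45,-1],[0.806,-0.454,-0.198,2,28.4,9.45,-1],[0.806,-0.454,-0.198,2,28.4,9.45,-1],[0.806,-0.454,-0.198,2,28.4,9.45,-1],[0.806,-0.454,-0.198,2,28.4,9.45,-1]]'; python3 -c "
from h import *
st(); print(intray(),slot(-.0027,.027,0,.0595+.10))
from station import vision
c=[]
for n in ('top','side'):
  im,d=vision.get_image(n); np.save(f'pics/pA{n}.npy',im)
  u,v=proj(n,[.58,.14,.1])[0].astype(int); c.append(cv2.resize(im[v-35:v+35,u-35:u+35],None,fx=5.6,fy=5.6,interpolation=cv2.INTER_CUBIC))
cv2.imwrite('pics/pA.png',np.clip(np.hstack(c)*1.5,0,255).astype(np.uint8))
"
```

```text
t: 10.2
eef_pos: [0.5375, 0.1725, 0.1818]
tool_rot: [0.856, 0.028, 0.514, -0.047]
ft_force: [-0.0, -0.3, -1.6]
gripper_width: 0.146
t 10.2 eef [0.5375 0.1725 0.1818] q [ 0.15  0.34  1.68 -0.2   0.66 -1.18] F [-0.  -0.3 -1.6] w 0.146
[ -2.9  25.5 159.9] ([-0.001, 0.0, 0.001], [0.04, 0.15, 0.02], [0.538, 0.1739, 0.1816])
```

View pics/pA.png

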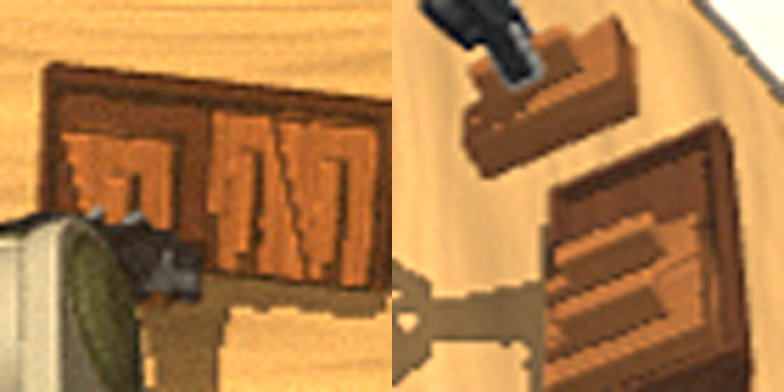

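```bash
python3 -c "
from h import *
o=proj('top',[.58,.14,.1])[0].astype(int)-35
print('held',ontray('top',np.array([(62,133),(177,140),(175,235)])/5.6-.5+o,.130))
print('B',ontray('top',np.array([(211,112),(205,268)])/5.6-.5+o,.030))
o=proj('side',[.58,.14,.1])[0].astype(int)-35
print('side held far-y, near-y, far+y',ontray('side',np.array([(633-392,73),(486-392,135),(614-392,17)])/5.6-.5+o,.130))
"
```

```text
held [[ 42.4  63.7 130. ]
 [ 45.2   0.3 130. ]
 [ -8.1  -1.2 130. ]]
B [[ 43.4   2.5  30. ]
 [-51.1   1.1  30. ]]
side held far-y, near-y, far+y [[ 52.8  -0.2 130. ]
 [-36.2   1.8 130. ]
 [ 43.1  61.6 130. ]]
```

```bash
python3 -m jog '[[0,0,0,3,0.22,0.17,-1],[0,0,0,6,0.22,0.17,-1],[0,0,0,8,0.22,0.17,-1],[0,0,0,8.6,0.22,0.17,-1],[0,0,0,9,0.22,0.17,-1],[0,0,0,9.3,0.22,0.17,-1],[0,0,0,9.6,0.22,0.17,-1],[0,0,0,9.6,0.22,0.17,-1]]'; python3 -c "
from h import *
st(); print(intray())"

```

```text
t: 11.1
eef_pos: [0.5839, 0.1696, 0.098]
tool_rot: [0.856, 0.028, 0.514, -0.047]
ft_force: [0.5, -0.8, -1.3]
gripper_width: 0.144
t 11.1 eef [0.5839 0.1696 0.098 ] q [ 0.13  0.52  1.67 -0.24  0.49 -1.14] F [ 0.5 -0.8 -1.3] w 0.144
[-1.2 27.6 64.1]
```

No contact so far. Last few millimetres, slowly.

```bash
python3 -m jog '[[0,0,0,0.2,0,0,-1],[0,0,0,0.35,0,0,-1],[0,0,0,0.5,0,0,-1],[0,0,0,0.5,0,0,-1]]'; python3 -c "
from h import *
st(); print(intray())"

```

```text
t: 11.5
eef_pos: [0.5863, 0.1694, 0.0938]
tool_rot: [0.856, 0.028, 0.514, -0.047]
ft_force: [-0.9, -0.1, 0.8]
gripper_width: 0.143
t 11.5 eef [0.5863 0.1694 0.0938] q [ 0.13  0.53  1.67 -0.25  0.48 -1.14] F [-0.9 -0.1  0.8] w 0.143
[-1.  27.6 59.2]
```

```bash
python3 -m jog '[[0,0,0,0.1,0,0,-1],[0,0,0,0.1,-0.1,0,-1],[0,0,0,0.1,-0.2,0,-1],[0,0,0,0.1,-0.3,0,-1],[0,0,0,0.1,-0.4,0,-1],[0,0,0,0.1,-0.4,0,-1]]'; python3 -c "
from h import *
st(); print(intray())"

```

```text
t: 12.1
eef_pos: [0.5865, 0.1661, 0.0939]
tool_rot: [0.857, 0.028, 0.513, -0.046]
ft_force: [-4.5, 4.5, 7.2]
gripper_width: 0.147
t 12.1 eef [0.5865 0.1661 0.0939] q [ 0.13  0.53  1.67 -0.24  0.47 -1.15] F [-4.5  4.5  7.2] w 0.147
[-0.5 24.4 59. ]
```

```bash
python3 -m jog '[[0,0,0,0,0,0,-0.4],[0,0,0,0,0,0,-0.4],[0,0,0,0,0,0,-0.4],[0,0,0,-2,0,0,-0.4],[0,0,0,-5,0,0,-0.4],[0,0,0,-10,0,0,0],[0,0,0,-14,0,0,0],[0,0,0,-14,0,0,0]]'; python3 -c "
from h import *
st(); print(intray())
print(counter('C',.2))
"

```

```text
t: 12.9
eef_pos: [0.5207, 0.1737, 0.2223]
tool_rot: [0.859, 0.029, 0.51, -0.045]
ft_force: [0.2, 0.4, -0.5]
gripper_width: 0.503
t 12.9 eef [0.5207 0.1737 0.2223] q [ 0.16  0.26  1.66 -0.19  0.74 -1.19] F [ 0.2  0.4 -0.5] w 0.503
[  1.3  24.9 203.5]
([0.239, 0.497, -0.064], [1.23, -54.3, -2.04], [0.4505, -0.3648, 0.2])
```

```bash
python3 -m jog '[[0.239,0.497,-0.064,1.2,-54.3,-2,0],[0.239,0.497,-0.064,1.2,-54.3,-2,0],[0.239,0.497,-0.064,1.2,-54.3,-2,0],[0.239,0.497,-0.064,1.2,-54.3,-2,0],[0.239,0.497,-0.064,1.2,-54.3,-2,0],[0.239,0.497,-0.064,1.2,-54.3,-2,0],[0.239,0.497,-0.064,1.2,-54.3,-2,0],[0.239,0.497,-0.064,1.2,-54.3,-2,0],[0.239,0.497,-0.064,1.2,-54.3,-2,0],[0.239,0.497,-0.064,1.2,-54.3,-2,0],[0.239,0.497,-0.064,1.2,-54.3,-2,0],[0.239,0.497,-0.064,1.2,-54.3,-2,0],[0.239,0.497,-0.064,1.2,-54.3,-2,0],[0.239,0.497,-0.064,1.2,-54.3,-2,0],[0.239,0.497,-0.064,1.2,-54.3,-2,0]]'; python3 -c "
from h import *
st(); print(counter('C',.0555))
from station import vision
c=[]
for n in ('top','side'):
  im,d=vision.get_image(n); np.save(f'pics/qA{n}.npy',im)
  u,v=proj(n,[.6,.14,.05])[0].astype(int); c.append(cv2.resize(im[v-35:v+35,u-35:u+35],None,fx=5.6,fy=5.6,interpolation=cv2.INTER_CUBIC))
cv2.imwrite('pics/qA.png',np.clip(np.hstack(c)*1.5,0,255).astype(np.uint8))
"
```

```text
t: 14.4
eef_pos: [0.451, -0.3637, 0.2004]
tool_rot: [0.696, 0.124, 0.696, -0.123]
ft_force: [0.1, 0.7, -0.2]
gripper_width: 0.501
t 14.4 eef [ 0.451  -0.3637  0.2004] q [-0.88  0.47  1.3   0.    1.37 -2.1 ] F [ 0.1  0.7 -0.2] w 0.501
([0.002, -0.001, -0.0], [14.49, -0.13, -0.0], [0.4505, -0.3648, 0.0555])
```

View pics/qA.png

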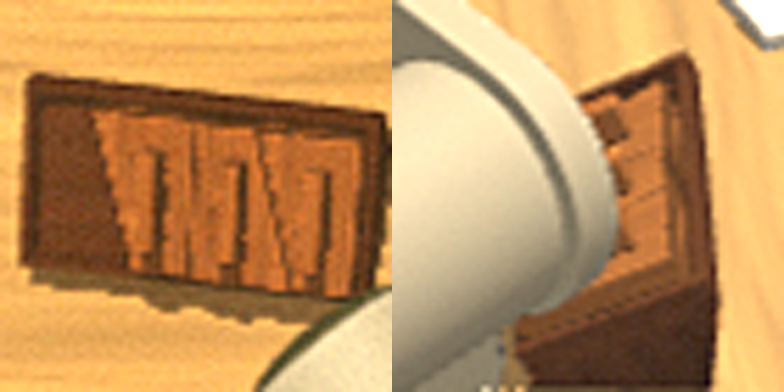

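Three blocks now lie flat in the tray and close together; A's slanting edge runs from crop (93,112) to (132,270). Grasping C.

```bash
python3 -m jog '[[0,0,0,5,-0.13,0,0],[0,0,0,10,-0.13,0,0],[0,0,0,13,-0.13,0,0],[0,0,0,14.4,-0.13,0,0],[0,0,0,14.4,-0.13,0,0],[0,0,0,14.4,-0.13,0,-1],[0,0,0,14.4,-0.13,0,-1],[0,0,0,14.4,-0.13,0,-1],[0,0,0,14.4,-0.13,0,-1],[0,0,0,14.4,-0.13,0,-1],[0,0,0,14.4,-0.13,0,-1]]' 60; python3 -c "
from h import *
st(); 
o=proj('top',[.6,.14,.05])[0].astype(int)-35
print(ontray('top',np.array([(93,112),(132,270)])/5.6-.5+o,.030))
print('seam AB',ontray('top',np.array([(192,120),(188,275)])/5.6-.5+o,.030))
print('rim inner +y wall',ontray('top',np.array([(38,105),(33,262)])/5.6-.5+o,.012))
print('-y wall outer',ontray('top',np.array([(388,120)])/5.6-.5+o,.012))
"; python3 -m jog '[[0,0,0,-2,0,0,-1],[0,0,0,-5,0,0,-1],[0,0,0,-10,0,0,-1],[0,0,0,-14,0,0,-1]]'; python3 -c "
from h import *
st(); print(slot(-.001,.074,1,.0595+.10))"
```

```text
t: 15.6
eef_pos: [0.451, -0.3656, 0.0579]
tool_rot: [0.697, 0.123, 0.696, -0.124]
ft_force: [-0.2, -0.6, 5.8]
gripper_width: 0.145
t 15.6 eef [ 0.451  -0.3656  0.0579] q [-0.88  0.63  1.47  0.    1.04 -2.1 ] F [-0.2 -0.6  5.8] w 0.145
[[ 43.8  62.5  30. ]
 [-49.1  35.1  30. ]]
seam AB [[ 45.2   3.9  30. ]
 [-48.5   1.3  30. ]]
rim inner +y wall [[ 41.1 100.1  12. ]
 [-55.4  99.7  12. ]]
-y wall outer [[  54.  -109.1   12. ]]
t: 16.0
eef_pos: [0.4507, -0.3652, 0.2002]
tool_rot: [0.697, 0.123, 0.695, -0.124]
ft_force: [0.4, -0.5, -2.2]
gripper_width: 0.146
t 16.0 eef [ 0.4507 -0.3652  0.2002] q [-0.89  0.47  1.3   0.    1.37 -2.1 ] F [ 0.4 -0.5 -2.2] w 0.146
([-0.238, -0.484, 0.061], [1.67, 58.23, -11.34], [0.5445, 0.2205, 0.1824])
```

```bash
python3 -m jog '[[-0.238,-0.484,0.061,1.7,58.25,-11.35,-1],[-0.238,-0.484,0.061,1.7,58.25,-11.35,-1],[-0.238,-0.484,0.061,1.7,58.25,-11.35,-1],[-0.238,-0.484,0.061,1.7,58.25,-11.35,-1],[-0.238,-0.484,0.061,1.7,58.25,-11.35,-1],[-0.238,-0.484,0.061,1.7,58.25,-11.35,-1],[-0.238,-0.484,0.061,1.7,58.25,-11.35,-1],[-0.238,-0.484,0.061,1.7,58.25,-11.35,-1],[-0.238,-0.484,0.061,1.7,58.25,-11.35,-1],[-0.238,-0.484,0.061,1.7,58.25,-11.35,-1],[-0.238,-0.484,0.061,1.7,58.25,-11.35,-1],[-0.238,-0.484,0.061,1.7,58.25,-11.35,-1],[-0.238,-0.484,0.061,1.7,58.25,-11.35,-1],[-0.238,-0.484,0.061,1.7,58.25,-11.35,-1],[-0.238,-0.484,0.061,1.7,58.25,-11.35,-1],[-0.238,-0.484,0.061,1.7,58.25,-11.35,-1]]'; python3 -c "
from h import *
st(); print(intray(),slot(-.001,.074,1,.058+.10))
from station import vision
c=[]
for n in ('top','side'):
  im,d=vision.get_image(n); np.save(f'pics/pC{n}.npy',im)
  u,v=proj(n,[.58,.16,.1])[0].astype(int); c.append(cv2.resize(im[v-35:v+35,u-35:u+35],None,fx=5.6,fy=5.6,interpolation=cv2.INTER_CUBIC))
cv2.imwrite('pics/pC.png',np.clip(np.hstack(c)*1.5,0,255).astype(np.uint8))
"
```

```text
t: 17.6
eef_pos: [0.5444, 0.2195, 0.1822]
tool_rot: [0.856, 0.028, 0.514, -0.047]
ft_force: [-0.3, -0.4, -1.4]
gripper_width: 0.148
t 17.6 eef [0.5444 0.2195 0.1822] q [ 0.25  0.38  1.61 -0.26  0.71 -1.05] F [-0.3 -0.4 -1.4] w 0.148
[ -1.1  73.  159.4] ([-0.002, -0.0, 0.001], [0.14, 0.1, 0.01], [0.5452, 0.2204, 0.181])
```

View pics/pC.png

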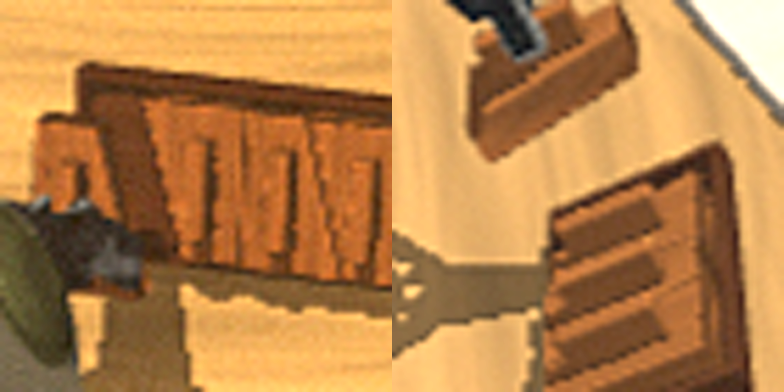

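```bash
python3 -c "
from h import *
o=proj('top',[.58,.16,.1])[0].astype(int)-35
print('held ns, nslant',ontray('top',np.array([(37,117),(100,126),(34,190)])/5.6-.5+o,.1295+.0015))
print('A slant',ontray('top',np.array([(143,98),(178,260)])/5.6-.5+o,.030))
o=proj('side',[.58,.16,.1])[0].astype(int)-35
print('side far-y, near-y, far+y',ontray('side',np.array([(638-392,60),(480-392,110),(618-392,4)])/5.6-.5+o,.131))
"
```

```text
held ns, nslant [[ 48.   96.  131. ]
 [ 46.7  61.1 131. ]
 [  7.1  96.4 131. ]]
A slant [[ 45.4  62.9  30. ]
 [-50.2  37.7  30. ]]
side far-y, near-y, far+y [[ 57.2  29.4 131. ]
 [-40.3  49.  131. ]
 [ 46.9  93.8 131. ]]
```

```bash
python3 -m jog '[[0,0,0,3,0.2,-0.1,-1],[0,0,0,6,0.2,-0.1,-1],[0,0,0,7,0.2,-0.1,-1],[0,0,0,7,0.2,-0.1,-1]]'; python3 -c "
from h import *
st(); print(intray())
from station import vision
c=[]
for n in ('top','side'):
  im,d=vision.get_image(n); np.save(f'pics/rC{n}.npy',im)
  u,v=proj(n,[.58,.16,.1])[0].astype(int); c.append(cv2.resize(im[v-35:v+35,u-35:u+35],None,fx=5.6,fy=5.6,interpolation=cv2.INTER_CUBIC))
cv2.imwrite('pics/rC.png',np.clip(np.hstack(c)*1.5,0,255).astype(np.uint8))
"
```

```text
t: 18.1
eef_pos: [0.5765, 0.2174, 0.119]
tool_rot: [0.855, 0.028, 0.515, -0.048]
ft_force: [0.4, 0.5, -0.8]
gripper_width: 0.147
t 18.1 eef [0.5765 0.2174 0.119 ] q [ 0.23  0.5   1.61 -0.29  0.58 -1.02] F [ 0.4  0.5 -0.8] w 0.147
[-2.4 74.3 88.4]
```

View pics/rC.png

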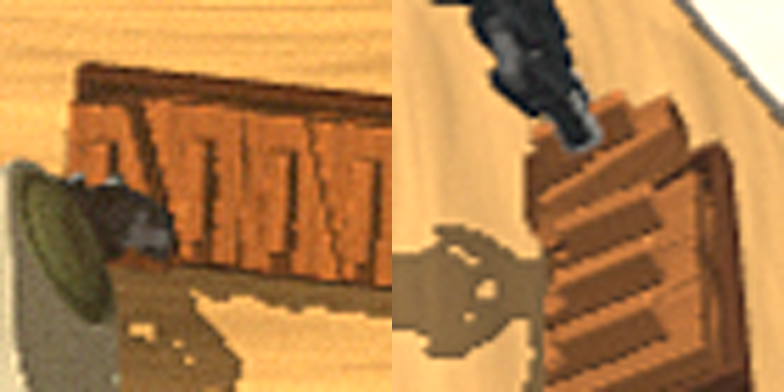

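```bash
python3 -m jog '[[0,0,0,0.4,0,0,-1],[0,0,0,0.8,0,0,-1],[0,0,0,1.2,0,0,-1],[0,0,0,1.2,0,0,-1]]'; python3 -c "
from h import *
st(); print(intray())
o=proj('top',[.58,.16,.1])[0].astype(int)-35
print('held ns, nslant',ontray('top',np.array([(70,103),(131,108)])/5.6-.5+o,.060))"

```

```text
t: 18.6
eef_pos: [0.5822, 0.2173, 0.11]
tool_rot: [0.856, 0.028, 0.514, -0.047]
ft_force: [-0.5, -0.1, -1.6]
gripper_width: 0.15
t 18.6 eef [0.5822 0.2173 0.11  ] q [ 0.23  0.52  1.61 -0.3   0.56 -1.02] F [-0.5 -0.1 -1.6] w 0.15
[-1.6 74.9 77.9]
held ns, nslant [[43.8 97.7 60. ]
 [44.6 62.2 60. ]]
```

```bash
python3 -m jog '[[0,0,0,0.4,-0.05,0.06,-1],[0,0,0,0.8,-0.05,0.06,-1],[0,0,0,1.1,-0.05,0.06,-1],[0,0,0,1.3,-0.05,0.06,-1],[0,0,0,1.5,-0.05,0.06,-1],[0,0,0,1.5,-0.05,0.06,-1]]'; python3 -c "
from h import *
st(); print(intray())"

```

```text
t: 19.2
eef_pos: [0.5897, 0.216, 0.0968]
tool_rot: [0.856, 0.028, 0.514, -0.047]
ft_force: [0.4, 0.5, -1.6]
gripper_width: 0.149
t 19.2 eef [0.5897 0.216  0.0968] q [ 0.22  0.55  1.61 -0.3   0.54 -1.01] F [ 0.4  0.5 -1.6] w 0.149
[-1.1 74.3 62.6]
```

```bash
python3 -m jog '[[0,0,0,0.2,0,0,-1],[0,0,0,0.35,0,0,-1],[0,0,0,0.5,0,0,-1],[0,0,0,0.55,0,0,-1],[0,0,0,0.55,0,0,-1]]'; python3 -c "
from h import *
st(); print(intray())"

```

```text
t: 19.7
eef_pos: [0.592, 0.2157, 0.0923]
tool_rot: [0.856, 0.028, 0.514, -0.047]
ft_force: [-4.7, -1.1, 4.4]
gripper_width: 0.145
t 19.7 eef [0.592  0.2157 0.0923] q [ 0.22  0.56  1.6  -0.31  0.53 -1.01] F [-4.7 -1.1  4.4] w 0.145
[-1.1 74.3 57.6]
```

```bash
python3 -m jog '[[0,0,0,0,0,0,-0.4],[0,0,0,0,0,0,-0.4],[0,0,0,0,0,0,-0.4],[0,0,0,-2,0,0,-0.4],[0,0,0,-5,0,0,-0.4],[0,0,0,-10,0,0,-0.4],[0,0,0,-14,0,0,-0.4],[0,0,0,-19,0,-4,-0.4],[0,0,0,-19,0,-4,-0.4]]'; python3 -m jog '[[0,0,0,0,40,0,0],[0,0,0,0,40,0,0],[0,0,0,0,40,0,0],[0,0,0,0,40,0,0],[0,0,0,0,40,0,0],[0,0,0,0,40,0,0]]';  python3 -c "
from h import *
st()
from station import vision
c=[]
for n in ('top','side'):
  im,d=vision.get_image(n); np.save(f'pics/fin{n}.npy',im); np.save(f'pics/fin{n}d.npy',d)
  u,v=proj(n,[.6,.14,.05])[0].astype(int); c.append(cv2.resize(im[v-35:v+35,u-35:u+35],None,fx=5.6,fy=5.6,interpolation=cv2.INTER_CUBIC))
  cv2.imwrite(f'pics/fin{n}.png',im)
cv2.imwrite('pics/fin.png',np.clip(np.hstack(c)*1.5,0,255).astype(np.uint8))
"
```

```text
t: 20.6
eef_pos: [0.4657, 0.2298, 0.2437]
tool_rot: [0.857, 0.028, 0.513, -0.046]
ft_force: [-0.8, 0.4, 0.1]
gripper_width: 0.301
t: 21.2
eef_pos: [0.4988, 0.5299, 0.2426]
tool_rot: [0.857, 0.028, 0.513, -0.046]
ft_force: [0.8, -0.3, -0.3]
gripper_width: 0.502
t 21.2 eef [0.4988 0.5299 0.2426] q [ 0.77  0.61  1.   -0.4   1.23 -0.61] F [ 0.8 -0.3 -0.3] w 0.502
```

View pics/fin.png

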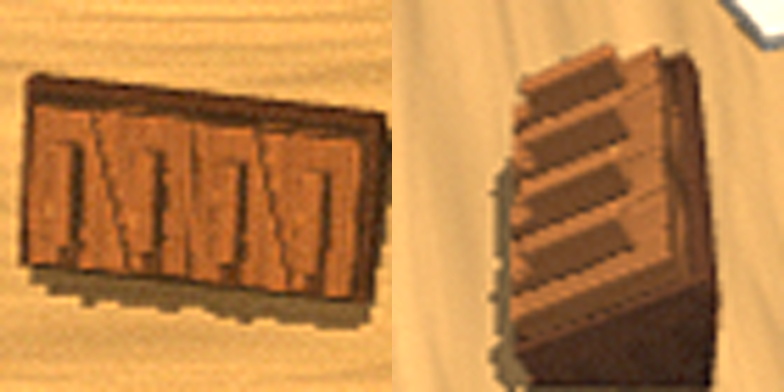

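View pics/fintop.png

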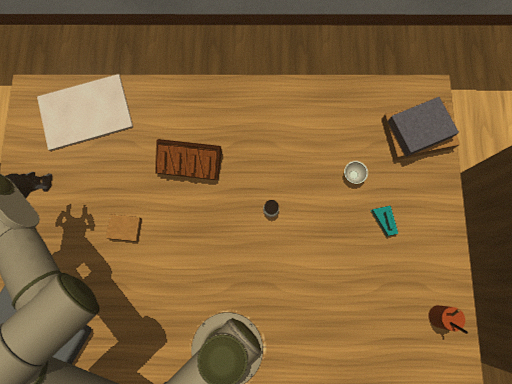

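All four blocks lie in the tray with handles outwards. The jar (271,208), box (124,229) and bowl (355,173) are where they were. I'll check flatness with depth.

```bash
python3 -c "
from h import *
d=np.load('pics/fintopd.npy'); P=cloud('top',d)[130:190,145:230].reshape(-1,3); P=P[(P[:,2]>0)&(P[:,2]<.3)]
q=trayR(TY).inv().apply(P-TO)*1000
for n,y in (('b0',-72),('B',-23.5),('A',24.5),('C',74)):
  m=(abs(q[:,1]-y)<24)&(abs(q[:,0]+3)<42)&(abs(q[:,2]-30)<9); r=q[m]
  c=np.linalg.lstsq(np.c_[r[:,:2]-[-3,y],np.ones(len(r))],r[:,2],rcond=None)[0]
  h=q[(abs(q[:,1]-y)<18)&(q[:,2]>46)&(abs(q[:,0])<50)]
  a=np.linalg.svd(h[:,:2]-h[:,:2].mean(0))[2][0]
  print(n,'slope rad',c[:2].round(3),'z',c[2].round(1),len(r),'handle ctr',h.mean(0).round(1),len(h),'ang',round(float(np.arctan(a[1]/a[0])),3))
o=proj('top',[.6,.14,.05])[0].astype(int)-35
print('C far L, near L, near R',ontray('top',np.array([(34,105),(30,262),(124,270),(90,112)])/5.6-.5+o,.030))
"
```

```text
b0 slope rad [ 0.008 -0.006] z 30.4 258 handle ctr [ -3.1 -73.1  55.6] 84 ang -0.003
B slope rad [-0.004 -0.   ] z 30.4 266 handle ctr [ -2.7 -23.6  56.1] 84 ang -0.006
A slope rad [ 0.003 -0.001] z 30.4 259 handle ctr [-1.4 25.  54.9] 85 ang 0.005
C slope rad [-0.002  0.005] z 30.3 251 handle ctr [-2.9 74.5 54.9] 87 ang 0.012
C far L, near L, near R [[ 44.3  97.6  30. ]
 [-50.9  96.7  30. ]
 [-49.7  39.9  30. ]
 [ 43.6  64.3  30. ]]
```

All four are flat, parallel and within the limits, so I'm handing in.

```bash
python3 -c "
from station import ctrl
print(ctrl.job_done())
from h import *; st()"
```

```text
the job is handed in; nothing more can be done
None
the job is handed in; nothing more can be done
```

I lifted the three wooden blocks by their handles and laid each on the slope beside block0, alternately head to tail. I let each go only after it touched the floor, and handed in at about 21 s.

**Last depth check before hand-in:**

| Check | Measured | Limit |
|---|---|---|
| Tilt | within 0.01 rad | 0.06 rad |
| Yaw, from the handles | within 0.012 rad | 0.08 rad |
| Top faces above the floor | 30.3–30.4 mm (30 expected) | −3 to +4 mm at the origin |
| x, from the handle centres | −1.4 to −3.1 mm | ±6 mm |
| y, from the handle centres | −73, −24, 25 and 74.5 mm | ±85 mm |

By eye, the jar, box and bowl stand where they were in the first picture. The gripper was well clear of everything.

**What disagreed:** single-pixel edge measurements ran 1–2 mm lower in x than the tray walls allow, about −4 mm where −2.5 mm is the limit. The calibration is only good to about 2 mm, so I placed the blocks relative to block0 instead. The grips settled 2–4 mm higher on the handles than I commanded, so I used the heights measured at each grip.

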